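Lock the sieve shaker's hold-down bar with its spring-loaded T-key

ROBOT

A 6-joint arm with a two-finger parallel gripper is mounted at the origin on a cart in front of the work surface, level with it; the furniture and walls round the work are solid. World frame = base frame: x ahead of the robot, y to its left, z up, the work surface at z = 0. Lengths are in m, angles in degrees, forces in N, time in s.
With the tool pointing down it reaches from about 0.275 to 0.825 m from the base axis. Payload 4.9 kg.
Tool frame: the origin (TCP) lies at the very end of the fingers, on their centre line; the grasp point (between the pads) lies 19 mm behind it; z points along the fingers, y is the line along which they close (so a half turn about z gives the same grasp; the last joint's range is limited). The gripper opens to 85 mm and grips with 20 to 120 N. Pads are 22 mm wide; open, the fingers measure 114 mm over their backs; the gripper's body (76 mm by 85 mm) begins 54 mm behind the grasp point. The pads swing forward as they close: fully open they stand 13 mm farther back than shut.
Start: joints at [67.712, 18.69, -11.035, 60.275, 0, 82.311], TCP at [0.139, 0.532, 0.231] pointing down, gripper open.
Joint ranges: [-152.03, 152.03], [-55.5, 102.48], [-74.3, 77.21], [-110.64, 120.58], [-84.22, 78.4], [-180, 180]. Speed limits (degrees/s): [147.25, 147.25, 180, 180, 180, 180].

INTERFACE

Orientations are given as a 3x3 rotation matrix whose columns are the frame's x, y, z axes.
In Python, from bench import ctrl gives the robot as it stands.
- The arm moves only by the tool jog_arm, never from a script. Its argument "plan" is text: rows parted by semicolons, each of 5 numbers parted by spaces: the shift along the tool's x, y, z in mm, then the turn about the tool's z in degrees, then the finger opening in mm, from 0 to 85.4. A call has 1 to 12 rows; each row is the pose to reach, as a shift and turn from the pose commanded when the call began, along the tool's axes at that moment; what a row does not reach only later rows make up. A row lasts 1/10 s, in which the tool goes at most 50 mm and 8.59 degrees, less where a joint would pass 70% of its speed; a pose out of reach is approached as far as the arm can. A call with a gripper value outside its range is refused whole. The fingers move at their own pace and stop on an object; the grip force is fixed at half the most. Time passes only in rows, so rows that repeat a pose let the fingers close. It gives the time, the measured TCP pose, the force, the opening and the grip force at its end, in the units of the state.
- ctrl.observe(): the state, without advancing time (a new reading comes with each control period).
- ctrl.grab_frame(name): name is "side" or "top" or "wrist"; returns a dict with "frame" (420x560x3 uint8, red, green, blue), "K" (3x3 intrinsics, pixels), "distortion" ([k1, k2, p1, p2, k3] as OpenCV has them; the pictures are not rectified), "R" (3x3) and "t" (3): a world point X has camera coordinates R X + t. Camera axes: x right, y down, z forward; pixel columns grow to the right and rows downward; lengths in m; the calibration is good to about 2 mm. A picture is of the moment at which its call begins. There is no depth.
- ctrl.finish_job(): hands the job in; it is judged then, once.
The state is a dict: "time_s": time; "qpos": joint angles; "joint_velocities": joint speeds; "joint_efforts": joint torques, N m; "eef_pos": TCP position; "tool_rot": TCP orientation; "contact_force": force on the tool from outside, world axes, zero at the start; "ft_torque": the same for the moment, N m; "width": finger opening in m; "grasp_force": force on a finger pad.
Only numpy, scipy, OpenCV 4.12 (cv2) and the standard library are available. Lean on these libraries where they do the work, as an engineer would, in place of code of your own. Each camera call takes 0.05 s, during which the arm holds its last target. There are 200 camera calls.

TASK

Get the sieve shaker ready to run: swing its red hold-down bar over the sieves, fully home on its stop, then take the yellow-winged T-key from the wooden stand and lock the bar with it: down through the slot in the bar's end and the slotted plate beneath, press against its spring, a quarter turn, and let it spring up so that the T-head is caught crosswise under the plate. That plate floats a few millimetres, so feel for its slot with a light hand and never force the key; leave everything else on the bench where it is.

Things in the scene. Friction and masses are not known exactly. Their poses are not given: they have to be found in the camera images.
- shaker: White bench sieve shaker, 345 x 236 mm, fixed on the bench, with a 209 mm brass sieve stack (rim 172 mm above the bench). Origin on the bench under the middle of the sieves; x points from its front (clamp post, control panel) to its back, z up. At the back a pivot post, axis at x = +127 mm, y = 0; at the front a post with a dark steel clamp head, 66 x 56 mm, axis at x = -140 mm, y = 0.
- clamp_slot (a point): Middle of the window in the clamp head's fixed cover, at the cover's top face, 176 mm above the bench; the window is 42 mm along x and 22 mm along y. Axes as the shaker's. The slotted brass plate lies under it.
- plate_middle (a point): Nominal middle of the brass plate's top face, 3.5 mm below clamp_slot, axes as the shaker's. Plate 8 mm thick; its key slot is an 11 mm hole with two notches 8 mm wide, 30 mm over all along x. It floats: the slot lies up to 5 mm from this point along x and along y (not measured), stays put, shifts only under 10 N sideways; no turning. Its underside has a groove along y, 11 mm wide, 3 mm deep.
- bar (a joint): Angle of the red hold-down bar about the upright pivot post, rad: 0 is home on its stop, along the shaker's x over the clamp head; it grows as the free end swings to the left (+y), up to 1.15. Stiff (0.35 N m of friction), stays where it is left. Bar 28 mm wide, underside 177 mm and top 185 mm above the bench, so its top is 9 mm above clamp_slot.
- bar_knob (a point): On the axis of the upright black knob on the bar, 22 mm above the bar's top. The knob is 22 mm across and spans 16 mm below to 12 mm above this point, which is 175 mm from the pivot axis.
- bar_slot (a point): Middle of the slot in the bar's free end, at the bar's top face, 267 mm from the pivot axis. The slot is 42 mm along the bar, 22 mm across; with the bar home it lies right over the clamp head's window.
- key_wing (a point): Middle of the T-key's yellow wing grip: 34 mm long (its x axis), 12 mm thick (y), 32 mm tall, flat sides; z is up along the key. The key is 77 mm tall, about 0.14 kg, and starts upright in a 33 mm hole of a beech stand (120 x 66 x 45 mm), collar on the stand's top. Under the wing a black hub 27 mm across (from 15 to 22 mm below this point), then a 9 mm shank.
- collar_foot (a point): Middle of the underside of the key's sliding steel collar, 42 mm across, 5 mm thick, 38.5 mm below key_wing when free. A spring holds it down with 4 N and gives 1.5 N per mm, up to 11 mm of travel. It bears on the bar's top round the slot; by then the T-head is in the plate's slot, and 5 mm more (11.5 N; 13 to 16 N is a good push) puts the T-head clear under the plate.
- key_head (a point): Middle of the T-head at the key's foot, 57.5 mm below key_wing: 28 mm long along x (parallel to the wing), 6 mm wide, 7 mm high, round 9 mm shank end in its middle; about 1 mm to spare each side in the plate's slot. Clear under the plate (over 15 mm below clamp_slot) it turns freely either way; a quarter turn round, the spring lifts it into the groove, locked at 12 mm below clamp_slot.
- tape_roll: Bystander: roll of brown tape, 98 mm across, 48 mm tall, behind the big black tray. Origin at the middle of its underside.
- marker_red: Bystander: white and red marker, 128 mm long, right of the shaker. Origin at the middle of its underside.
- field_book: Bystander: dark green field book, 178 x 126 x 18 mm, in front of the wooden stand. Origin at the middle of its underside.
- scoop: Bystander: steel soil scoop, 236 mm long, in the big black tray (tray walls 80 mm tall). Origin at the middle of its underside.

How it is judged:
By the outcome, as a careful person would: the job done as asked, in the order asked, and still so for the second after the job is handed in, with the robot touching nothing.
It also fails if it takes over 72 s, if anything falls off the work surface, if the arm or the gripper's body presses on something with over 40 N, if the wrist force passes 120 N, or if a joint passes its speed limit or range.

## Working session

There is one attempt and no reset: what is moved stays moved. The work goes in short steps, Python scripts to look and compute and a tool call to move; the robot and the scene stay as the last step left them, time stands still between calls to the robot, and variables do not carry over. Pictures are saved under pics/ and viewed, at most 10 in all, crops included, and the job is handed in when it is done.

Besides the shell and the picture viewer there is one more tool, called after "Request:" as a command line: name --argument value ..., lists and objects as JSON in quotes. jog_arm: Moves the arm, as the interface text tells. Its arguments: {"type":"object","properties":{"plan":{"type":"string"}},"required":["plan"]}

```bash
mkdir -p pics; ls
cat > h.py <<'E'
import numpy as np, cv2
from bench import ctrl
def grab(n,save=None):
    f=ctrl.grab_frame(n)
    if save: cv2.imwrite('pics/'+save,cv2.cvtColor(f['frame'],cv2.COLOR_RGB2BGR))
    return f
def cast(f,uv,z):
    p=cv2.undistortPoints(np.array([[uv]],float),np.array(f['K']),np.array(f['distortion']))[0,0]
    R=np.array(f['R']);t=np.array(f['t']);d=R.T@np.array([p[0],p[1],1]);c=-R.T@t
    return c+d*(z-c[2])/d[2]
def proj(f,X):
    r,_=cv2.Rodrigues(np.array(f['R']))
    return cv2.projectPoints(np.array([X],float),r,np.array(f['t']),np.array(f['K']),np.array(f['distortion']))[0][0,0]
def blobs(f,lo,hi,amin=30):
    h=cv2.cvtColor(f['frame'],cv2.COLOR_RGB2HSV);m=cv2.inRange(h,np.array(lo),np.array(hi))
    n,l,s,c=cv2.connectedComponentsWithStats(m)
    return [(s[i],c[i],l==i) for i in range(1,n) if s[i][4]>=amin]
E
python3 - <<'E'
from h import *
s=ctrl.observe();print(s)
for n in('top','side','wrist'):
    f=grab(n,n+'0.png')
    print(n,(-np.array(f['R']).T@f['t']).round(3))
    print(' yel',[(b[0][:5].tolist(),b[1].round(1)) for b in blobs(f,(22,120,120),(34,255,255))])
    print(' red',[(b[0][:5].tolist(),b[1].round(1)) for b in blobs(f,(0,150,90),(8,255,255))])
E
```

```text
pics
{'time_s': 0.0, 'qpos': array([ 6.77124524e+01,  1.87312941e+01, -1.10924339e+01,  6.02729722e+01,
       -2.33107579e-04,  8.23119815e+01]), 'joint_velocities': array([ 0.00205248,  0.00158631, -0.08502003, -0.14231517, -0.0544208 ,
       -0.01277566]), 'joint_efforts': array([-2.28242634e-04, -4.43409026e+01,  2.62433767e+01,  1.56372122e-02,
       -2.34965673e-04, -7.72691948e-06]), 'eef_pos': array([0.13839464, 0.5317114 , 0.23050739]), 'tool_rot': array([[-9.67711172e-01,  2.52060870e-01, -6.36317361e-04],
       [ 2.52061576e-01,  9.67709935e-01, -1.56319061e-03],
       [ 2.21751447e-04, -1.67310817e-03, -9.99998576e-01]]), 'contact_force': array([ 0.11918155, -0.08664065,  0.67631177]), 'ft_torque': array([ 0.02757325,  0.02816945, -0.02367022]), 'grasp_force': 0.0, 'width': 0.08539077058757684}
top [ 0.355 -0.058  1.479]
 yel [([151, 216, 4, 10, 31], array([152.2, 221.1]))]
 red [([504, 23, 11, 10, 77], array([509.1,  27.6])), ([54, 55, 15, 26, 181], array([61. , 71.6])), ([346, 160, 56, 21, 436], array([373.4, 170.7])), ([305, 173, 40, 20, 397], array([322.2, 181.3])), ([40, 179, 82, 58, 1011], array([ 65.5, 213. ])), ([502, 184, 5, 11, 36], array([504.1, 188.9])), ([54, 197, 28, 10, 110], array([ 66.8, 201. ])), ([435, 213, 12, 8, 36], array([440.3, 216.3]))]
side [-0.282 -1.653  1.162]
 yel []
 red [([137, 63, 42, 14, 316], array([156. ,  69.2])), ([141, 77, 23, 7, 55], array([150.5,  79.9])), ([292, 116, 18, 13, 118], array([300.8, 122.9])), ([188, 152, 55, 28, 864], array([214.1, 164.5])), ([292, 201, 66, 40, 447], array([322.2, 218.9])), ([337, 321, 13, 9, 58], array([343. , 325.1])), ([408, 361, 13, 6, 47], array([413.7, 363.1]))]
wrist [0.058 0.553 0.372]
 yel []
 red [([344, 376, 13, 7, 49], array([350.6, 379.4])), ([426, 394, 37, 26, 362], array([444.3, 406.1]))]
```

View pics/top0.png

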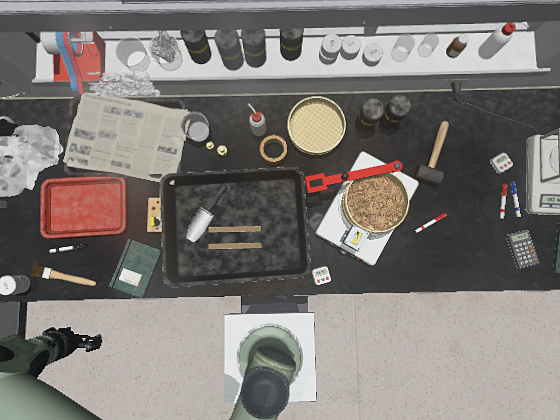

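View pics/side0.png

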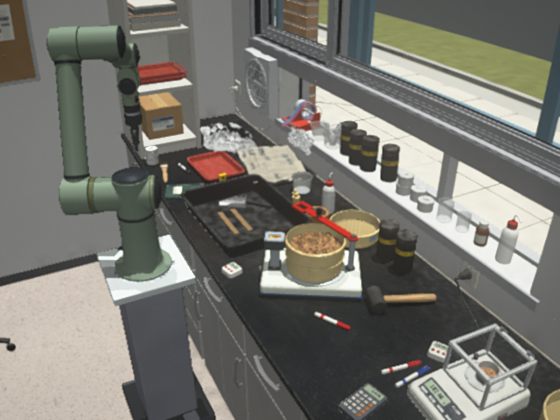

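Top view: the shaker is near (365,210), with the bar pivot at about (397,167), the bar's free end at about (312,185) and the clamp head at about (353,238). The stand is at about (153,215), right at the tray's left edge. The side view shows the same layout, with the stand behind the tray.

Run:
```python
import cv2,numpy as np
a=cv2.imread('pics/top0.png')
c1=cv2.resize(a[145:275,295:420],None,fx=4,fy=4,interpolation=cv2.INTER_CUBIC)
c2=cv2.resize(a[180:245,130:180],None,fx=5.5,fy=5.5,interpolation=cv2.INTER_CUBIC)
o=np.zeros((525,800,3),np.uint8);o[:c1.shape[0],:c1.shape[1]]=c1;o[:c2.shape[0],510:510+c2.shape[1]]=c2
cv2.imwrite('pics/c0.png',o)
from h import *
f=grab('top')
for n,uv,z in [('pivot',(397,167),.185),('clamp',(353,238),.176),('knob',(351,174),.207),('tip',(312,185),.185),('key',(152,221),.09),('stack',(375,205),.172),('tape',(273,149),.048)]: print(n,cast(f,uv,z).round(3))
```

```text
pivot [ 0.628 -0.429  0.185]
clamp [ 0.403 -0.28   0.176]
knob [ 0.604 -0.277  0.207]
tip [ 0.575 -0.154  0.185]
key [0.479 0.389 0.09 ]
stack [ 0.508 -0.356  0.172]
tape [ 0.733 -0.027  0.048]
```

View pics/c0.png

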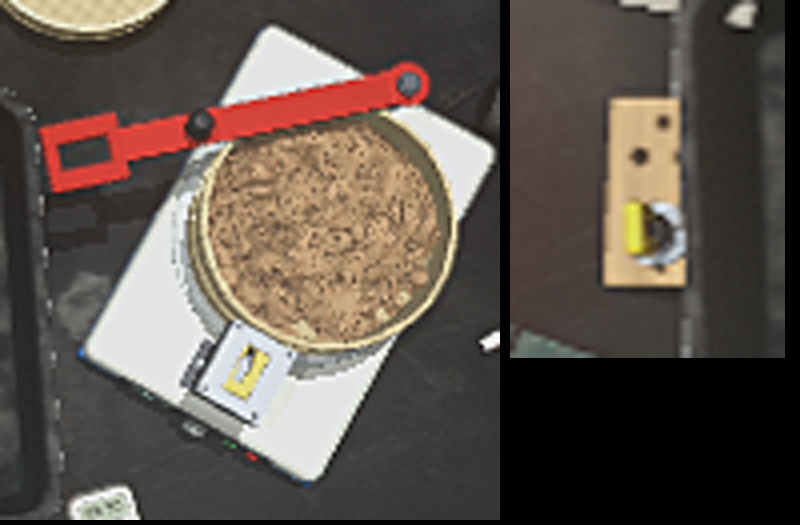

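Zoomed: the clamp head centre is at px (356.5,238), pivot (397.2,165.5), knob (345.2,175) and bar slot (316.7,183.7). The yellow wing is at (152.5,221.8), with its long side along world x and close to the tray wall.

```bash
cat >> h.py <<'E'
def to(xyz,ydir=None):
    """shift (mm) and turn (deg) in tool axes to TCP xyz with tool y along ydir (deg, world, mod 180)"""
    s=ctrl.observe();R=s['tool_rot'];d=R.T@(np.array(xyz)-s['eef_pos'])*1000
    a=0
    cur=np.degrees(np.arctan2(R[1,1],R[0,1]))
    if ydir is not None:
        a=-((ydir-cur+90)%180-90)
    print('shift',d.round(1),'turn',round(a,1),'| tcp',(s['eef_pos']*1000).round(1),'ydir',cur.round(1),'q6',s['qpos'][5].round(1),'F',s['contact_force'].round(1),'T',s['ft_torque'].round(2),'w',round(s['width']*1000,1),'g',round(s['grasp_force'],1),'t',round(s['time_s'],2))
E
python3 - <<'E'
from h import *
f=grab('top')
P=cast(f,(397.2,165.5),.195)[:2];C=cast(f,(356.5,238),.175)[:2];K=cast(f,(345.2,175),.219)[:2];S=cast(f,(316.7,183.7),.185)[:2]
ax=P-C;print(P,C,K,S,np.linalg.norm(ax),np.linalg.norm(K-P),np.linalg.norm(S-P))
th=np.degrees(np.arctan2(*ax[::-1]));b=np.degrees(np.arctan2(*(P-K)[::-1]));b2=np.degrees(np.arctan2(*(P-S)[::-1]));print(th,b,b2)
print(cast(f,(152.5,221.8),.09))
to([K[0],K[1],.28],b2+90)
E
```

```text
[ 0.63082001 -0.42730138] [ 0.40255107 -0.29133214] [ 0.59903917 -0.25616753] [ 0.57924542 -0.16883531] 0.2656959553286002 0.17405980886957195 0.26356146767150357
-30.78029898063502 -79.479591734024 -78.71535411579677
[0.47593841 0.38750533 0.09      ]
shift [-644.3 -646.7  -48.6] turn 64.1 | tcp [138.5 532.  230.9] ydir 75.4 q6 82.3 F [-0.1 -0.  -0.5] T [-0.01 -0.02  0.03] w 85.3 g 0.0 t 0.25
```

Request:
jog_arm --plan "-300 -300 -49 40 60;-644 -647 -49 64 60;-644 -647 -49 64 60;-644 -647 -49 64 60;-644 -647 -49 64 60;-644 -647 -49 64 60;-644 -647 -49 64 60;-644 -647 -49 64 60;-644 -647 -49 64 60;-644 -647 -49 64 60;-644 -647 -49 64 60;-644 -647 -49 64 60"

```text
time_s: 1.45
eef_pos: [0.4412, 0.0129, 0.2648]
tool_rot: [[-0.197, 0.98, 0.001], [0.98, 0.197, 0.0], [0.0, 0.001, -1.0]]
contact_force: [-0.1, 1.0, -0.1]
width: 0.0603
grasp_force: 0.0
```

Run:
```python
from h import *
to([.599,-.256,.28],11.3)
```

```text
shift [-294.7  101.7  -15.1] turn 0.1 | tcp [441.2  12.9 264.8] ydir 11.4 q6 70.7 F [-0.1  1.  -0.1] T [ 0.03 -0.04  0.04] w 60.3 g 0.0 t 1.45
```

Request:
jog_arm --plan "-290 101 -15 0 50;-290 101 -15 0 50;-290 101 -15 0 50;-290 101 -15 0 50;-290 101 -15 0 50;-290 101 -15 0 50;-290 101 -15 0 50;-290 101 -15 0 50;-290 101 -15 0 50"

```text
time_s: 2.35
eef_pos: [0.5962, -0.2483, 0.2792]
tool_rot: [[-0.198, 0.98, -0.001], [0.98, 0.198, 0.001], [0.001, -0.001, -1.0]]
contact_force: [-0.2, 0.7, 0.1]
width: 0.0498
grasp_force: 0.0
```

Run:
```python
from h import *
to([.599,-.256,.28],11.3)
f=grab('wrist','w1.png')
print(proj(f,[.599,-.256,.219]),proj(f,[.579,-.169,.185]))
```

```text
shift [-8.1  1.2 -0.8] turn 0.1 | tcp [ 596.2 -248.3  279.2] ydir 11.4 q6 49.4 F [-0.2  0.7  0.1] T [-0.    0.    0.03] w 49.8 g 0.0 t 2.35
[281.88451821 240.33353534] [278.50980684 105.6360785 ]
```

View pics/w1.png

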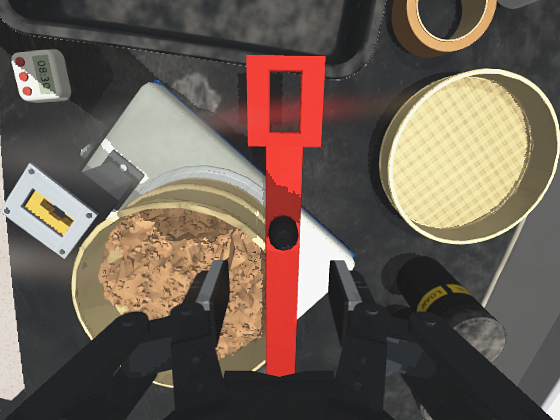

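Wrist view: knob top is at (283,233) and the bar slot at (285,102). The clamp cover is about (50,211), with the brass plate's slot visible in its window.

Run:
```python
from h import *
f=grab('wrist')
K=cast(f,(283,233),.219);S=cast(f,(285,102),.185);C=cast(f,(50,211),.176)
print(K,S,C)
to([K[0],K[1],.190],11.3)
P=np.array([.6308,-.4273])
for q in (K,S): print(np.linalg.norm(q[:2]-P),np.degrees(np.arctan2(q[1]-P[1],q[0]-P[0])))
print(np.linalg.norm(C[:2]-P),np.degrees(np.arctan2(C[1]-P[1],C[0]-P[0])))
```

```text
[ 0.59872374 -0.25020219  0.219     ] [ 0.58302694 -0.16526384  0.185     ] [ 0.40682357 -0.28765022  0.176     ]
shift [-2.9  1.9 89.9] turn 0.2 | tcp [ 596.3 -247.7  279.9] ydir 11.5 q6 49.4 F [-0.2  0.5 -0.3] T [-0.03 -0.    0.02] w 49.8 g 0.0 t 2.45
0.17997922692291238 100.26621368027438
0.26635543050003474 100.33238505008784
0.2639460226601065 148.05637407165415
```

Request:
jog_arm --plan "-3 2 45 0 50;-3 2 90 0 50;-3 2 90 0 50;-3 2 90 0 50;-3 2 90 0 15;-3 2 90 0 15;-3 2 90 0 15;-3 2 90 0 15;-3 2 90 0 15;-3 2 90 0 15"

```text
time_s: 3.45
eef_pos: [0.601, -0.2525, 0.193]
tool_rot: [[-0.198, 0.98, 0.005], [0.98, 0.198, -0.002], [-0.003, 0.004, -1.0]]
contact_force: [-0.9, 1.2, 5.8]
width: 0.0195
grasp_force: 58.5
```

Request:
jog_arm --plan "-0.4 -12.2 0 -4 15;-1.7 -24.4 0 -8 15;-3.8 -36.4 0 -12 15;-6.8 -48.2 0 -16 15;-10.6 -59.9 0 -20 15;-15.1 -71.2 0 -24 15;-20.5 -82.2 0 -28 15;-26.6 -92.7 0 -32 15;-33.4 -102.9 0 -36 15;-40.9 -112.5 0 -40 15;-49.1 -121.6 0 -44 15;-49.1 -121.6 0 -44 15"

```text
time_s: 4.65
eef_pos: [0.4881, -0.3248, 0.1929]
tool_rot: [[-0.823, 0.568, -0.001], [0.568, 0.823, -0.001], [0.0, -0.002, -1.0]]
contact_force: [-9.5, 4.4, 12.1]
width: 0.0196
grasp_force: 60.1
```

Run:
```python
from h import *
to([.4805,-.332,.19],59)
```

```text
shift [  2.1 -10.3   2.9] turn -3.6 | tcp [ 488.1 -324.8  192.9] ydir 55.4 q6 -6.2 F [-9.5  4.4 12.1] T [0.9  1.74 0.03] w 19.6 g 60.1 t 4.65
```

Request:
jog_arm --plan "0 -3 -1 -1 15;-0.1 -6 -1 -2 15;-0.3 -9 -1 -3 15;-0.5 -12 -1 -4 15;-0.5 -12 -1 -4 15;-0.5 -12 -1 -4 15"

```text
time_s: 5.25
eef_pos: [0.482, -0.3338, 0.1929]
tool_rot: [[-0.86, 0.51, -0.002], [0.51, 0.86, -0.0], [0.001, -0.001, -1.0]]
contact_force: [-8.5, 4.2, 9.2]
width: 0.0193
grasp_force: 59.7
```

Run:
```python
from h import *
to([.4805,-.332,.19],59)
```

```text
shift [2.2 0.8 2.9] turn 0.3 | tcp [ 482.  -333.8  192.9] ydir 59.3 q6 -11.2 F [-8.5  4.2  9.2] T [ 0.94  1.55 -0.21] w 19.3 g 59.7 t 5.25
```

Request:
jog_arm --plan "1 -2 0 0 15;1.5 -4 0 -1 15;1.5 -6 0 -1 15;1.5 -6 0 -1 15"

```text
time_s: 5.65
eef_pos: [0.4806, -0.3362, 0.1929]
tool_rot: [[-0.87, 0.493, 0.005], [0.493, 0.87, 0.004], [-0.002, 0.006, -1.0]]
contact_force: [1.0, 9.8, 6.6]
width: 0.0192
grasp_force: 59.7
```

Run:
```python
from h import *
s=ctrl.observe();R=s['tool_rot'];print(R.T@s['contact_force'])
to([.4805,-.332,.19],59)
```

```text
[ 3.96173848  9.04572249 -6.55092653]
shift [2.2 3.6 3. ] turn 1.5 | tcp [ 480.6 -336.2  192.9] ydir 60.5 q6 -12.8 F [1.  9.8 6.6] T [ 1.94 -0.13 -0.19] w 19.2 g 59.7 t 5.65
```

Request:
jog_arm --plan "0 -2 0 0 15;0 -4 0 0 15;0 -4 0 0 15;0 -4 0 0 15"

```text
time_s: 6.05
eef_pos: [0.4805, -0.3362, 0.1929]
tool_rot: [[-0.871, 0.491, 0.009], [0.491, 0.871, 0.011], [-0.002, 0.013, -1.0]]
contact_force: [6.8, 18.8, 7.4]
width: 0.0194
grasp_force: 60.2
```

Run:
```python
from h import *
s=ctrl.observe();R=s['tool_rot'];print(R.T@s['contact_force'])
to([.4805,-.332,.19],59)
```

```text
[ 3.25436225 19.78412517 -7.11574952]
shift [2.1 3.6 3. ] turn 1.6 | tcp [ 480.5 -336.2  192.9] ydir 60.6 q6 -13.2 F [ 6.8 18.8  7.4] T [ 3.64 -1.2  -0.24] w 19.4 g 60.2 t 6.05
```

Request:
jog_arm --plan "0 5 0 0 15;0 7 0 0 15;0 7 0 0 15;0 7 0 0 45;0 7 0 0 45;0 7 0 0 45;0 7 -45 0 45;0 7 -87 0 45;0 7 -87 0 45;0 7 -87 0 45"

```text
time_s: 7.05
eef_pos: [0.4814, -0.3367, 0.2787]
tool_rot: [[-0.869, 0.494, 0.002], [0.494, 0.869, -0.002], [-0.003, -0.001, -1.0]]
contact_force: [-0.4, 0.1, -0.4]
width: 0.0448
grasp_force: 0.0
```

Run:
```python
from h import *
to([.4805,-.332,.28],59)
f=grab('wrist','w2.png'); grab('top','top2.png')
a=cv2.imread('pics/w2.png');b=cv2.imread('pics/top2.png')[145:275,295:420]
o=np.zeros((560,800,3),np.uint8);o[:,:]=0
c=cv2.resize(a[0:250,180:380],None,fx=2.2,fy=2.2,interpolation=cv2.INTER_CUBIC);o[:c.shape[0],:c.shape[1]]=c
d=cv2.resize(b,None,fx=2.8,fy=2.8,interpolation=cv2.INTER_CUBIC);o[:d.shape[0],445:445+d.shape[1]]=d
cv2.imwrite('pics/c2.png',o)
```

```text
shift [ 3.1  3.6 -1.3] turn 1.4 | tcp [ 481.4 -336.7  278.7] ydir 60.4 q6 -12.6 F [-0.4  0.1 -0.4] T [ 0.02 -0.    0.02] w 44.8 g 0.0 t 7.05
```

View pics/c2.png

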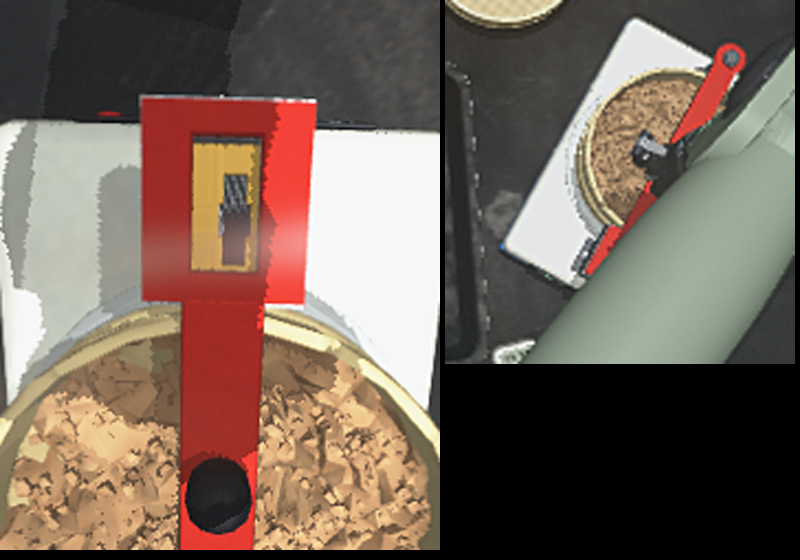

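The bar lies over the clamp head, aligned with it. The plate slot shows through the bar slot: plate slot centre at about (287.3,100), bar slot centre about (282.7,92.5), knob at about (279,225).

Run:
```python
from h import *
f=grab('wrist')
h=cv2.cvtColor(f['frame'],cv2.COLOR_RGB2HSV)
yel=[b for b in blobs(f,(15,100,100),(30,255,255),100)]
for b in yel: print(b[0][:5],b[1])
Pl=cast(f,(287.3,100),.1725);S=cast(f,(282.7,92.5),.185);K=cast(f,(279.1,225.3),.219)
s=ctrl.observe();R=s['tool_rot'];o=s['eef_pos']
for n,q in zip('plate slot knob'.split(),(Pl,S,K)): print(n,q.round(4),(R.T@(q-o)*1000).round(1))
d=S-K;print('bar dir',np.degrees(np.arctan2(d[1],d[0])),np.linalg.norm(d[:2]))
e=Pl-S;u=d[:2]/np.linalg.norm(d[:2]);print('plate rel slot: out',e[:2]@u*1e3,'perp',e[:2]@[-u[1],u[0]]*1e3)
print((-np.array(f['R']).T@f['t']))
f=grab('top');P=cast(f,(397.2,165.5),.195)
```

```text
[ 267   67   31   59 1180] [279.17966102  92.95508475]
[ 291  157   85  174 5396] [326.50426242 237.6625278 ]
[ 177  164   84  161 4773] [227.69453174 237.50324743]
[540 206  20  58 457] [549.13347921 236.48358862]
[187 272  13  19 114] [192.07017544 280.68421053]
[381 385  18  12 120] [388.9        390.76666667]
plate [ 0.4086 -0.288   0.1725] [ 85.4   5.9 103.7]
slot [ 0.4026 -0.2887  0.185 ] [90.2  2.4 91.2]
knob [ 0.4759 -0.3333  0.219 ] [ 4.6 -0.2 57. ]
bar dir 148.68888825841074 0.0857692537794134
plate rel slot: out -4.708937313968765 perp -3.714607700559566
[ 0.40823284 -0.29535614  0.41828426]
```

Run:
```python
from h import *
to([.476,.3875,.24],90)
```

```text
shift [360.5 626.6  37.3] turn -29.6 | tcp [ 480.1 -335.5  276. ] ydir 60.4 q6 -12.6 F [ 0.3  0.2 -0.8] T [ 0.04 -0.03  0.  ] w 44.9 g 0.0 t 7.25
```

Request:
jog_arm --plan "360 627 0 0 45;360 627 0 -30 45;360 627 0 -30 45;360 627 0 -30 45;360 627 0 -30 45;360 627 0 -30 45;360 627 0 -30 45;360 627 0 -30 45;360 627 0 -30 45;360 627 0 -30 45;360 627 0 -30 45;360 627 0 -30 45"

```text
time_s: 8.45
eef_pos: [0.477, 0.2658, 0.2765]
tool_rot: [[-1.0, -0.007, -0.002], [-0.007, 1.0, -0.001], [0.002, -0.001, -1.0]]
contact_force: [1.6, -0.4, 0.7]
width: 0.0449
grasp_force: 0.0
```

Run:
```python
from h import *
to([.476,.3875,.24],90)
```

```text
shift [1.000e-01 1.217e+02 3.640e+01] turn 0.4 | tcp [477.  265.8 276.5] ydir 90.4 q6 21.0 F [ 1.6 -0.4  0.7] T [-0.04 -0.1   0.02] w 44.9 g 0.0 t 8.45
```

Request:
jog_arm --plan "0 115 36 0 45;0 115 36 0 45;0 115 36 0 45;0 115 36 0 45;0 115 36 0 45;0 115 36 0 45"

```text
time_s: 9.05
eef_pos: [0.4774, 0.3776, 0.2418]
tool_rot: [[-1.0, -0.005, 0.0], [-0.005, 1.0, -0.001], [-0.0, -0.001, -1.0]]
contact_force: [-0.6, -0.6, 0.1]
width: 0.045
grasp_force: 0.0
```

Run:
```python
from h import *
to([.476,.3875,.24],90)
f=grab('wrist','w3.png')
for b in blobs(f,(22,120,90),(34,255,255),100): print(b[0][:5],b[1],cv2.minAreaRect(np.argwhere(b[2])[:,::-1].astype(np.float32)))
```

```text
shift [1.4 9.9 1.8] turn 0.3 | tcp [477.4 377.6 241.8] ydir 90.3 q6 31.1 F [-0.6 -0.6  0.1] T [-0.03 -0.04 -0.02] w 45.0 g 0.0 t 9.05
[283 174  13  40 465] [289.02150538 193.81290323] ((289.0, 193.5), (39.0, 12.0), 90.0)
```

View pics/w3.png

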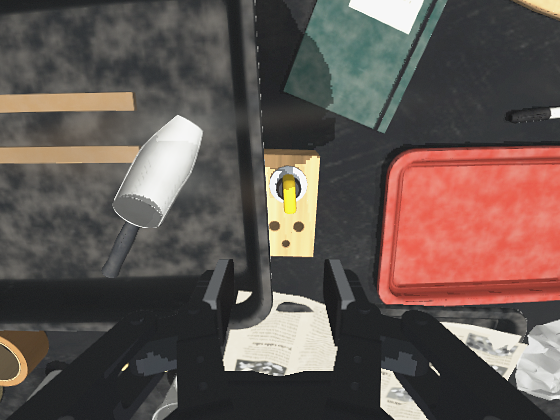

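Wrist view: the yellow wing's top is about (289,194), its long side nearly vertical in the picture. The tray's outer rim is at about column 266 on its left, roughly 20 mm away, so the fingertips must stay above the 80 mm tray wall.

Run:
```python
from h import *
f=grab('wrist');b=blobs(f,(20,100,60),(36,255,255),100)[0]
h=cv2.cvtColor(f['frame'],cv2.COLOR_RGB2HSV)
print(h[170:218:4,290])
rows=[(r,np.where(b[2][r])[0].min(),np.where(b[2][r])[0].max()) for r in range(172,218,3) if b[2][r].any()];print(rows)
W=cast(f,(289.3,194),.0995);s=ctrl.observe();R=s['tool_rot'];print(W,R.T@(W-s['eef_pos'])*1e3)
for p in ((266,190),(266,200)):print(cast(f,p,.08))
print(-np.array(f['R']).T@f['t'],proj(f,[*(-np.array(f['R']).T@f['t'])[:2],.08]))
to([W[0],W[1],.14],90)
```

```text
[[104  16 176]
 [ 23 142 133]
 [ 24 196 134]
 [ 24 197 219]
 [ 25 192 226]
 [ 30 160 247]
 [ 30 164 247]
 [ 30 165 247]
 [ 30 168 247]
 [ 30 169 247]
 [ 30 171 247]
 [ 23  81 246]]
[(175, np.int64(283), np.int64(292)), (178, np.int64(282), np.int64(294)), (181, np.int64(282), np.int64(294)), (184, np.int64(283), np.int64(294)), (187, np.int64(283), np.int64(295)), (190, np.int64(283), np.int64(295)), (193, np.int64(283), np.int64(295)), (196, np.int64(283), np.int64(295)), (199, np.int64(283), np.int64(295)), (202, np.int64(284), np.int64(295)), (205, np.int64(283), np.int64(296)), (208, np.int64(284), np.int64(295)), (211, np.int64(285), np.int64(295))]
[0.47469887 0.38768233 0.0995    ] [  3.04898208   9.99998747 142.73333973]
[0.47617456 0.36521634 0.08      ]
[0.48653844 0.36513635 0.08      ]
[0.39467908 0.37719724 0.38381478] [278.45419975 103.97676053]
shift [  3.   10.  102.2] turn 0.3 | tcp [477.7 377.7 242.2] ydir 90.3 q6 31.1 F [ 0.3 -0.2  0.2] T [ 0.04 -0.   -0.  ] w 45.0 g 0.0 t 9.15
```

Request:
jog_arm --plan "-40 10 30 0 45;-80 10 50 0 45;-80 10 50 0 45;-80 10 50 0 45;-80 10 50 0 45"

```text
time_s: 9.65
eef_pos: [0.557, 0.3891, 0.1928]
tool_rot: [[-1.0, -0.006, 0.001], [-0.006, 1.0, 0.001], [-0.001, 0.001, -1.0]]
contact_force: [-0.4, 0.3, 1.0]
width: 0.0451
grasp_force: 0.0
```

Run:
```python
from h import *
f=grab('wrist','w4.png');a=cv2.imread('pics/w4.png')
p=proj(f,[.476,.3877,.05]);print(p); x,y=int(p[0]),int(p[1])
y0=max(0,y-70);print('crop origin',x-70,y0)
cv2.imwrite('pics/c4.png',cv2.resize(a[y0:y+70,x-70:x+70],None,fx=4,fy=4,interpolation=cv2.INTER_CUBIC))
b=blobs(f,(20,100,60),(36,255,255),100)[0];print(b[0],b[1],cv2.minAreaRect(np.argwhere(b[2])[:,::-1].astype(np.float32)))
to([.476,.3877,.14],90); c=-np.array(f['R']).T@f['t'];print(c,proj(f,[c[0],c[1],.05]))
```

```text
[277.31260254 106.3638782 ]
crop origin 207 36
[268  86  19  49 768] [277.21875    109.61328125] ((277.05975341796875, 109.93500518798828), (48.166534423828125, 17.026891708374023), 87.61405944824219)
shift [81.  -1.2 53.2] turn 0.4 | tcp [556.9 389.4 193.3] ydir 90.4 q6 28.4 F [ 0.1 -0.3 -0. ] T [-0.03  0.07 -0.  ] w 45.1 g 0.0 t 9.7
[0.4739641  0.38846363 0.33447498] [278.21536691 103.89470327]
```

View pics/c4.png

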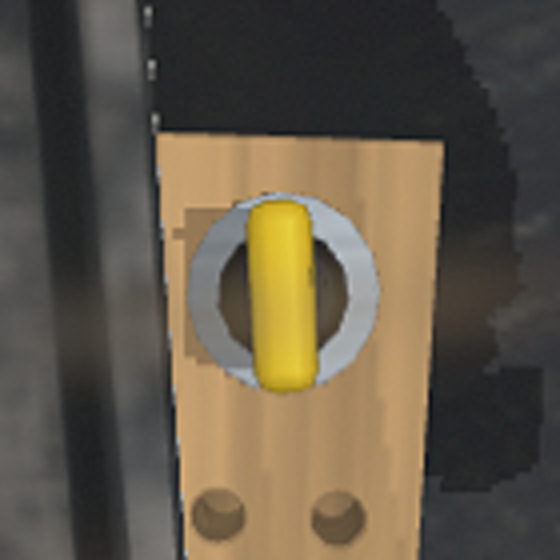

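The wing's centre is at (277.75,110), tilted about 2.3° in the picture and centred over its collar.

Run:
```python
from h import *
f=grab('wrist');W=cast(f,(277.75,110),.0995);print(W)
to([W[0],W[1],.084],92.7)
```

```text
[0.47811765 0.38850998 0.0995    ]
shift [ 78.9  -0.7 109.3] turn -2.3 | tcp [556.8 389.6 193.5] ydir 90.4 q6 28.3 F [ 0.1 -0.3  0.5] T [ 0.02  0.02 -0.03] w 45.1 g 0.0 t 9.75
```

Request:
jog_arm --plan "40 -0.7 20 -2.3 32;79 -0.7 45 -2.3 32;79 -0.7 70 -2.3 32;79 -0.7 92 -2.3 32;79 -0.7 92 -2.3 32;79 -0.7 92 -2.3 32;79 -0.7 92 -2.3 32"

```text
time_s: 10.45
eef_pos: [0.4791, 0.3891, 0.1016]
tool_rot: [[-0.999, -0.047, 0.003], [-0.047, 0.999, 0.002], [-0.003, 0.002, -1.0]]
contact_force: [0.6, -0.3, -0.0]
width: 0.0321
grasp_force: 0.0
```

Run:
```python
from h import *
to([.4781,.3885,.084],92.7)
```

```text
shift [ 1.1 -0.5 17.6] turn 0.0 | tcp [479.1 389.1 101.6] ydir 92.7 q6 29.5 F [ 0.6 -0.3 -0. ] T [ 0.02 -0.   -0.03] w 32.1 g 0.0 t 10.45
```

Request:
jog_arm --plan "1 -0.5 9 0 32;1 -0.5 17 0 32;1 -0.5 17 0 32;1 -0.5 17 0 8;1 -0.5 17 0 8;1 -0.5 17 0 8;1 -0.5 17 0 8;1 -0.5 17 0 8;1 -0.5 17 0 8"

```text
time_s: 11.35
eef_pos: [0.4771, 0.3877, 0.0826]
tool_rot: [[-0.999, -0.047, 0.0], [-0.047, 0.999, -0.0], [-0.0, -0.0, -1.0]]
contact_force: [0.2, -0.4, -1.1]
width: 0.0107
grasp_force: 60.5
```

Run:
```python
from h import *
to([.4781,.3885,.084],92.7)
```

```text
shift [-1.   0.7 -1.4] turn 0.0 | tcp [477.1 387.7  82.6] ydir 92.7 q6 29.5 F [ 0.2 -0.4 -1.1] T [0.   0.01 0.02] w 10.7 g 60.5 t 11.35
```

Request:
jog_arm --plan "0 0 -20 0 8;0 0 -60 0 8;0 0 -110 0 8;0 0 -160 0 8;0 0 -215 0 8;0 0 -215 0 8;0 0 -215 0 8"

```text
time_s: 12.05
eef_pos: [0.4779, 0.3883, 0.2995]
tool_rot: [[-0.999, -0.047, 0.004], [-0.047, 0.999, 0.002], [-0.004, 0.002, -1.0]]
contact_force: [-0.4, -0.4, -2.5]
width: 0.0106
grasp_force: 60.5
```

Run:
```python
from h import *
to([.4086,-.288,.30],58.7)
f=grab('wrist','w5.png')
for b in blobs(f,(20,100,60),(36,255,255),60): print(b[0],b[1])
```

```text
shift [ 101.1 -672.3   -2.3] turn 34.0 | tcp [477.9 388.3 299.5] ydir 92.7 q6 29.5 F [-0.4 -0.4 -2.5] T [-0.03 -0.01 -0.  ] w 10.6 g 60.5 t 12.05
[ 266  238   26   85 1888] [278.49152542 279.25741525]
```

Request:
jog_arm --plan "101 -672 -2 17 8;101 -672 -2 34 8;101 -672 -2 34 8;101 -672 -2 34 8;101 -672 -2 34 8;101 -672 -2 34 8;101 -672 -2 34 8;101 -672 -2 34 8;101 -672 -2 34 8;101 -672 -2 34 8;101 -672 -2 34 8;101 -672 -2 34 8"

```text
time_s: 13.3
eef_pos: [0.4142, -0.2103, 0.297]
tool_rot: [[-0.854, 0.52, -0.003], [0.52, 0.854, 0.003], [0.004, 0.001, -1.0]]
contact_force: [1.6, 0.3, -0.8]
width: 0.0107
grasp_force: 60.4
```

Run:
```python
from h import *
to([.4086,-.288,.30],58.7)
```

```text
shift [-35.6 -69.3  -3.2] turn -0.0 | tcp [ 414.2 -210.3  297. ] ydir 58.7 q6 -4.7 F [ 1.6  0.3 -0.8] T [ 0.04 -0.11  0.01] w 10.7 g 60.4 t 13.3
```

Request:
jog_arm --plan "-116 -69 -3 0 8;-116 -69 -3 0 8;-116 -69 -3 0 8;-116 -69 -3 0 8;-116 -69 -3 0 8;-116 -69 -3 0 8;-116 -69 -3 0 8"

```text
time_s: 14.0
eef_pos: [0.4787, -0.3269, 0.302]
tool_rot: [[-0.855, 0.519, -0.001], [0.519, 0.855, 0.001], [0.001, 0.0, -1.0]]
contact_force: [0.3, -0.3, -0.7]
width: 0.0104
grasp_force: 60.4
```

Run:
```python
from h import *
for i in range(4):
    f=grab('wrist','w6.png'); to([.477,-.3296,.30],58.7)
h=cv2.cvtColor(f['frame'],cv2.COLOR_RGB2HSV)
p=proj(f,[.4026,-.2887,.185]);x,y=int(p[0]),int(p[1]);print(p,'origin',x-35,max(0,y-45))
a=cv2.imread('pics/w6.png')
cv2.imwrite('pics/c6.png',cv2.resize(a[max(0,y-45):y+45,x-35:x+35],None,fx=6,fy=6,interpolation=cv2.INTER_CUBIC))
```

```text
shift [ 0.3 -3.1  2.4] turn 0.1 | tcp [ 478.9 -327.1  302.4] ydir 58.8 q6 -10.4 F [ 0.2 -0.  -2.2] T [ 0.03  0.04 -0.01] w 10.7 g 60.4 t 14.05
shift [ 0.5 -3.   2.6] turn 0.1 | tcp [ 479.  -327.3  302.6] ydir 58.8 q6 -10.4 F [ 0.1  0.  -1.1] T [0.02 0.01 0.06] w 10.3 g 60.4 t 14.1
shift [ 0.7 -2.9  2.8] turn 0.1 | tcp [ 479.1 -327.5  302.8] ydir 58.8 q6 -10.4 F [-0.7  0.1 -1.5] T [ 0.01  0.04 -0.03] w 10.5 g 60.4 t 14.15
shift [ 0.9 -2.8  2.8] turn 0.0 | tcp [ 479.2 -327.7  302.8] ydir 58.7 q6 -10.4 F [ 0.3 -0.4 -3. ] T [-0.01 -0.03 -0.04] w 10.3 g 60.4 t 14.2
[270.81038239 100.32123086] origin 235 55
```

View pics/c6.png

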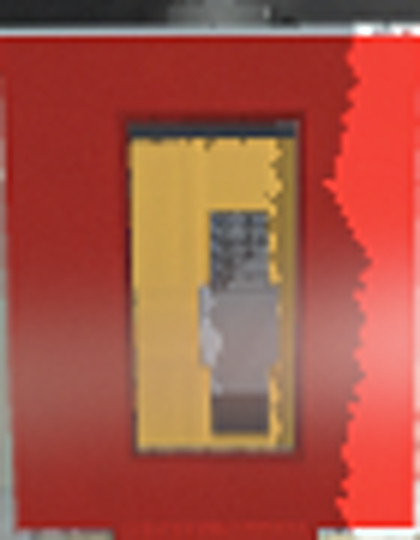

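The plate slot centre is at (274.9,108.8) and the bar window centre at (270.7,102.8). The slot sits about 4–5 mm off nominal along both axes.

Run:
```python
from h import *
f=grab('wrist');s=ctrl.observe();R=s['tool_rot'];o=s['eef_pos']
for n,uv,z in (('plate',(274.9,108.8),.1725),('slot',(270.7,102.8),.185)):
    q=cast(f,uv,z);print(n,q.round(4),(R.T@(q-o)*1e3).round(1))
c=-np.array(f['R']).T@f['t'];print('cam in tool',R.T@(c-o)*1e3)
# wing in camera vs. tool
print([ (b[0],b[1]) for b in blobs(f,(20,100,60),(36,255,255),300)])
to([.477,-.3296,.30],58.7)
```

```text
plate [ 0.4098 -0.2897  0.1725] [ 79.2  -3.4 130.2]
slot [ 0.4042 -0.2899  0.185 ] [ 83.9  -6.5 117.7]
cam in tool [  82.89071265   -0.40047588 -141.78202014]
[(array([257,  78,  27,  25, 484], dtype=int32), array([268.56198347,  87.56404959])), (array([ 266,  238,   26,   84, 1881], dtype=int32), array([278.51302499, 279.102605  ]))]
shift [ 1.  -2.7  2.8] turn 0.0 | tcp [ 479.3 -327.9  302.8] ydir 58.7 q6 -10.4 F [-0.8  0.7 -0.3] T [0.   0.05 0.  ] w 10.5 g 60.4 t 14.25
```

Request:
jog_arm --plan "40 -2 0 0 8;80 -3.4 0 0 8;80 -3.4 0 0 8;80 -3.4 0 0 8;80 -3.4 20 0 8;80 -3.4 40 0 8;80 -3.4 50 0 8;80 -3.4 50 0 8;80 -3.4 50 0 8;80 -3.4 50 0 8;80 -3.4 50 0 8;80 -3.4 50 0 8"

```text
time_s: 15.45
eef_pos: [0.4095, -0.29, 0.2529]
tool_rot: [[-0.854, 0.519, 0.001], [0.519, 0.854, -0.001], [-0.001, -0.0, -1.0]]
contact_force: [0.6, 0.3, -1.2]
width: 0.0107
grasp_force: 60.4
```

```bash
cat > st.py <<'E'
from h import *
f=[];p=[]
for i in range(3):
    grab('wrist'); s=ctrl.observe(); f.append(s['tool_rot'].T@s['contact_force']); p.append(s['ft_torque'])
print('Ftool',np.mean(f,0).round(2),'T',np.mean(p,0).round(2)); to([.4098,-.2897,.2326],58.7)
E
python3 st.py
```

```text
Ftool [-0.67  0.38  1.38] T [0.02 0.02 0.01]
shift [-0.4  0.4 20. ] turn 0.0 | tcp [ 409.2 -289.8  252.6] ydir 58.7 q6 -12.4 F [ 0.6 -0.3 -1.2] T [0.02 0.02 0.03] w 10.7 g 60.4 t 15.6
```

Request:
jog_arm --plan "0 0 6 0 8;0 0 12 0 8;0 0 14 0 8;0 0 16 0 8;0 0 17 0 8;0 0 18 0 8;0 0 18 0 8"

```text
time_s: 16.3
eef_pos: [0.4091, -0.2897, 0.2343]
tool_rot: [[-0.854, 0.519, 0.0], [0.519, 0.854, -0.0], [-0.0, 0.0, -1.0]]
contact_force: [-0.4, -0.5, -1.3]
width: 0.0107
grasp_force: 60.4
```

```bash
python3 st.py
```

```text
Ftool [-0.46  0.39  1.07] T [ 0.01 -0.    0.01]
shift [-0.5  0.4  1.9] turn 0.0 | tcp [ 409.2 -289.8  234.5] ydir 58.7 q6 -12.4 F [ 0.5  0.3 -1.1] T [0.02 0.01 0.02] w 10.5 g 60.4 t 16.45
```

Request:
jog_arm --plan "0 0 1 0 8;0 0 2 0 8;0 0 3 0 8;0 0 4 0 8;0 0 4 0 8;0 0 4 0 8"

```text
time_s: 17.05
eef_pos: [0.4091, -0.2897, 0.2303]
tool_rot: [[-0.854, 0.52, -0.0], [0.52, 0.854, 0.0], [0.0, 0.0, -1.0]]
contact_force: [-0.7, 0.2, -0.4]
width: 0.0109
grasp_force: 60.4
```

```bash
python3 st.py
```

```text
Ftool [0.21 0.28 1.13] T [ 0.   -0.01 -0.  ]
shift [-0.5  0.4 -2.2] turn 0.0 | tcp [ 409.2 -289.7  230.4] ydir 58.7 q6 -12.4 F [-0.3 -0.  -1. ] T [ 0.03  0.03 -0.04] w 10.8 g 60.4 t 17.2
```

Request:
jog_arm --plan "0 0 1 0 8;0 0 2 0 8;0 0 3 0 8;0 0 4 0 8;0 0 4 0 8"

```text
time_s: 17.7
eef_pos: [0.409, -0.2896, 0.2261]
tool_rot: [[-0.854, 0.52, -0.0], [0.52, 0.854, 0.0], [0.0, 0.0, -1.0]]
contact_force: [-0.3, -0.5, -1.3]
width: 0.0102
grasp_force: 60.4
```

```bash
python3 st.py
```

```text
Ftool [-0.14  0.2   1.19] T [ 0.01 -0.01 -0.01]
shift [-0.6  0.4 -6.3] turn 0.0 | tcp [ 409.1 -289.7  226.3] ydir 58.7 q6 -12.4 F [ 1.  -0.3 -0.7] T [0.03 0.   0.01] w 10.3 g 60.4 t 17.85
```

The head has gone into the plate slot without contact. Next is the press against the spring.

Request:
jog_arm --plan "0 0 2 0 8;0 0 4 0 8;0 0 6 0 8;0 0 7 0 8;0 0 8 0 8;0 0 8 0 8;0 0 8 0 8"

```text
time_s: 18.55
eef_pos: [0.4092, -0.2898, 0.2192]
tool_rot: [[-0.854, 0.519, 0.001], [0.519, 0.854, -0.001], [-0.001, -0.0, -1.0]]
contact_force: [-2.5, 2.8, 7.0]
width: 0.0104
grasp_force: 61.6
```

```bash
python3 st.py
```

```text
Ftool [ 3.36 -0.01 -7.46] T [0.43 0.54 0.03]
shift [ -0.5   0.4 -13.3] turn 0.0 | tcp [ 409.2 -289.8  219.3] ydir 58.7 q6 -12.4 F [-3.3  1.3  7.6] T [0.39 0.53 0.05] w 10.5 g 61.6 t 18.7
```

Request:
jog_arm --plan "0.7 0 1 0 8;0.7 0 2 0 8;0.7 0 3 0 8;0.7 0 4 0 8;0.7 0 5 0 8;0.7 0 5 0 8"

```text
time_s: 19.3
eef_pos: [0.4092, -0.2898, 0.2152]
tool_rot: [[-0.855, 0.519, 0.002], [0.519, 0.855, -0.002], [-0.003, -0.0, -1.0]]
contact_force: [-2.6, 2.9, 13.2]
width: 0.0102
grasp_force: 62.4
```

```bash
python3 st.py
```

```text
Ftool [  3.74   1.32 -13.66] T [0.67 0.63 0.01]
shift [ -0.5   0.4 -17.3] turn 0.0 | tcp [ 409.2 -289.8  215.3] ydir 58.7 q6 -12.5 F [-2.1  3.3 14.3] T [0.66 0.61 0.03] w 9.9 g 62.4 t 19.45
```

Request:
jog_arm --plan "0 0 0 7.5 8;0 0 0 15 8;0 0 0 22.5 8;0 0 0 30 8;0 0 0 37.5 8;0 0 0 45 8;0 0 0 52.5 8;0 0 0 60 8;0 0 0 67.5 8;0 0 0 75 8;0 0 0 82.5 8;0 0 0 90 8"

```text
time_s: 20.65
eef_pos: [0.4126, -0.2905, 0.2163]
tool_rot: [[0.523, 0.852, 0.01], [0.852, -0.523, -0.003], [0.003, 0.01, -1.0]]
contact_force: [5.4, 1.5, 12.2]
width: 0.0106
grasp_force: 62.2
```

```bash
python3 st.py
```

```text
Ftool [  5.15   3.43 -12.42] T [ 0.56 -1.27 -0.03]
shift [ -0.7  -2.6 -16.3] turn -90.0 | tcp [ 412.6 -290.5  216.3] ydir -31.3 q6 77.6 F [ 5.8  2.2 13.2] T [ 0.6  -1.21 -0.05] w 10.4 g 62.2 t 20.8
```

Request:
jog_arm --plan "1 0.6 0 0 8;2 1.2 0 0 8;2 1.2 -1 0 8;2 1.2 -2 0 8;2 1.2 -3 0 8;2 1.2 -4 0 8;2 1.2 -4 0 8"

```text
time_s: 21.5
eef_pos: [0.413, -0.2901, 0.2195]
tool_rot: [[0.52, 0.854, 0.006], [0.854, -0.52, -0.004], [-0.001, 0.007, -1.0]]
contact_force: [1.8, -0.8, 7.7]
width: 0.0109
grasp_force: 61.6
```

```bash
python3 st.py
```

```text
Ftool [ 0.68  2.89 -7.66] T [-0.23 -0.54 -0.04]
shift [ -1.3  -2.8 -13.2] turn 90.0 | tcp [ 413.  -290.1  219.4] ydir -31.3 q6 77.8 F [ 3.3 -1.1  8.3] T [-0.22 -0.56 -0.01] w 10.4 g 61.6 t 21.65
```

Request:
jog_arm --plan "0 1 -1 0 8;0 1 -2 0 8;0 1 -3 0 8;0 1 -4 0 8;0 1 -4 0 8"

```text
time_s: 22.15
eef_pos: [0.4127, -0.2899, 0.2206]
tool_rot: [[0.52, 0.854, 0.002], [0.854, -0.52, -0.002], [-0.0, 0.003, -1.0]]
contact_force: [5.5, -4.8, -7.9]
width: 0.0102
grasp_force: 59.6
```

```bash
python3 st.py
```

```text
Ftool [-1.69  6.97  7.61] T [-1.07 -1.36  0.03]
shift [ -1.3  -2.6 -12. ] turn 90.0 | tcp [ 412.7 -289.9  220.6] ydir -31.3 q6 77.8 F [ 5.1 -5.8 -7.8] T [-1.06 -1.35  0.06] w 10.7 g 59.6 t 22.3
```

Pulling up stalls at the locked height, so the head is caught. I'll relax the load, release and lift away.

Request:
jog_arm --plan "-0.5 1.5 1 0 8;-0.5 2.5 3 0 8;-0.5 2.5 3 0 8;-0.5 2.5 3 0 30;-0.5 2.5 3 0 30;-0.5 2.5 3 0 30;-0.5 2.5 -3 0 30;-0.5 2.5 -15 0 30;-0.5 2.5 -50 0 30;-0.5 2.5 -90 0 30;-0.5 2.5 -90 0 30"

```text
time_s: 23.4
eef_pos: [0.4154, -0.2925, 0.3176]
tool_rot: [[0.519, 0.854, 0.007], [0.854, -0.519, -0.007], [-0.002, 0.01, -1.0]]
contact_force: [0.2, -0.4, -0.2]
width: 0.0301
grasp_force: 0.0
```

Request:
jog_arm --plan "40 -40 0 0 40;80 -80 -20 0 40;80 -80 -20 0 40;80 -80 -20 0 40;80 -80 -20 0 40;80 -80 -20 0 40"

```text
time_s: 24.0
eef_pos: [0.3869, -0.1816, 0.3311]
tool_rot: [[0.52, 0.854, -0.0], [0.854, -0.52, -0.0], [-0.0, 0.0, -1.0]]
contact_force: [-0.5, -0.3, -0.8]
width: 0.0399
grasp_force: 0.0
```

```bash
python3 st.py
python3 - <<'E'
from h import *
grab('wrist','w7.png');grab('side','s7.png');grab('top','t7.png')
a=cv2.imread('pics/w7.png');b=cv2.imread('pics/s7.png')[200:310,240:380];t=cv2.imread('pics/t7.png')[140:280,130:430]
o=np.zeros((600,800,3),np.uint8);o[:300,:400]=cv2.resize(a,(400,300));o[:300,400:782]=cv2.resize(b,(382,300),interpolation=cv2.INTER_CUBIC);o[300:580,:600]=cv2.resize(t,(600,280),interpolation=cv2.INTER_CUBIC)
cv2.imwrite('pics/c7.png',o)
E
```

```text
Ftool [-0.2   0.36  0.29] T [-0.02  0.03  0.01]
shift [-80.4  76.3  98.1] turn 89.9 | tcp [ 386.6 -181.4  330.8] ydir -31.4 q6 86.3 F [ 0.3 -0.1 -0.8] T [-0.01  0.05  0.02] w 40.1 g 0.0 t 24.15
```

View pics/c7.png

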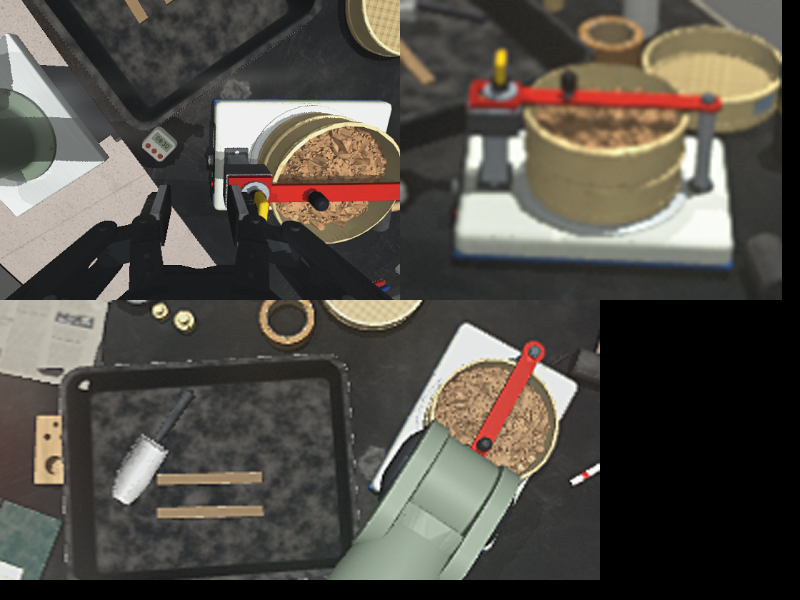

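The pictures show the bar home along the shaker, with the key upright in its end and the wing crosswise at about (500,65) in the side crop. Nothing else has moved, and the gripper is clear.

```bash
python3 -c "
from bench import ctrl
print(ctrl.finish_job())"
```

```text
the job is handed in; nothing more can be done
None
```

The sieve shaker is ready and the job is handed in: the bar is home on its stop, the T-key is locked crosswise under the plate (it held against a light upward pull), and nothing else on the bench appears moved, at about 24 s of the 72 s allowed.

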